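# Pack the teacups in the slide-door holder and lock it with the gauge blade

### The job

Pack the teacups away for the road: slide the clear hood of the holder fully open, nest all the white teacups upright into one stack on the blue disc in its bay, and slide the hood fully shut over them. Then lock it by sliding the flat steel blade, tip first, into the blue slot until the red line is level with the slot's mouth, lying flat. Leave everything else on the ledge where it is.

Things in the scene. Friction and masses are not known exactly. Their poses are not given: they have to be found in the camera images.
- holder: fixed white plastic holder, 290 mm long (x), 124 wide. Origin at ledge level under the bay's middle; x along the slide, away from the bay; y towards the blue slot. Bay: platform 6 mm high, x -62..54, y +-62 mm, with a 60 mm blue disc; end wall 45 mm high at x = -65; rails at y = +-55, 26 mm high, over the full length. A clear hood slides on the rails
- hood (a joint): travel (m) of the sliding door, a clear hood 116 mm long (x), 104 wide, top 132 mm above the ledge, open on its -x face: 0 = shut over the bay (stop), 0.15 = fully open towards holder +x (stop). Starts 0 to 0.04. Friction about 2 N, stays where left. Clears four nested cups by 12 mm above, a centred cup by 16 mm at each side
- hood_grip (a point): middle of the blue grip fin on the hood's roof, 152 mm above the ledge, above the bay's middle when shut; travels with the hood, axes as the holder's. The fin is 14 mm thick along x, 50 mm long along y, and spans 132 to 166 mm above the ledge: pinch it from above across its thickness
- seat (a point): middle of the blue disc on the bay floor, 6 mm above the ledge, where the stack stands; axes as the holder's
- slot_mouth (a point): middle of the blue slot's mouth at ledge level, holder x = 74, y = 106 mm; axes as the holder's. The slot is a tunnel 28 mm wide (x), 12 high (roof top 17), running 44 mm from the mouth towards -y; low flared guides stand up to 15 mm outside the mouth. Past the tunnel the blade runs under the rail, close behind the shut hood's rear wall
- blade: loose flat steel gauge blade on the ledge, 134 x 24 x 5 mm, with an upright yellow tab 30 mm long, 12 thick (across the blade), top 47 mm above the underside. Origin: underside below the tab's middle; x along the blade to the tip at x = 113 mm (other end at -21), z up. Pinch the tab from above across its 12 mm. 100 g. Inserted, its x points along holder -y
- blade_line (a point): middle of the red line (5 mm broad) across the blade, 27 mm from its origin towards the tip (86 mm from the tip), on the underside; axes as the blade's
- cup0: white stacking teacup, no handle, 54 mm high: foot 36 mm across; straight collar 63 mm across outside, 57 inside, from 36 mm up to the rim (grip it there from above, fingertips at most 15 mm below the rim). Nested, its collar sits on the lower cup's rim: 18 mm higher, 2 mm sideways play. 2 to 4 cups present (None from the start = absent). Origin: centre of the foot's underside; z its axis. 120 g
- cup1: white stacking teacup exactly like cup0 (or absent)
- cup2: white stacking teacup exactly like cup0 (or absent)
- cup3: white stacking teacup exactly like cup0 (or absent)
- pan_lid: aluminium saucepan lid lying flat, 120 mm across, black knob on top at 45 mm; origin under its middle. A bystander, to be left alone
- stir_stick: flat wooden stirring stick lying on the ledge, 190 x 18 x 5 mm, origin under its middle, long along x. A bystander, to be left alone
Not all that is in view belongs to the job. Leave any orange or turquoise look-alike of the cup1 alone.

How it is judged (in metres and radians):
On the way, in this order (a step that is already met when the one before it is completed fails the run):
1. the hood is slid fully open (within 10 mm) (value of joint hood above 0.14 m), for 0.2 s.
2. all the cups present are nested upright in one stack on the disc (horizontal distance between each of cup0, cup1, cup2, cup3 and seat below 0.014 m and angle between each of cup0, cup1, cup2, cup3's own z axis and vertical below 0.09 rad and linear speed of each of cup0, cup1, cup2, cup3 below 0.03 m/s and z of cup0 in the frame of seat between -0.004 and 0.06 m and z of cup1 in the frame of seat between -0.004 and 0.06 m and z of cup2 in the frame of seat between -0.004 and 0.06 m and z of cup3 in the frame of seat between -0.004 and 0.06 m and horizontal distance between each of cup1, cup2, cup3 and cup0 below 0.008 m and horizontal distance between each of cup2, cup3 and cup1 below 0.008 m and horizontal distance between cup3 and cup2 below 0.008 m), for 0.3 s.
3. the hood is fully shut over the stack (within 5 mm) (all of step 2 and value of joint hood below 0.005 m), for 0.2 s.
4. the blade is in the slot to its red line (y of blade_line in the frame of slot_mouth between -0.005 and 0.005 m and x of blade_line in the frame of slot_mouth between -0.005 and 0.005 m and z of blade_line in the frame of slot_mouth between -0.003 and 0.006 m and y of blade in the frame of slot_mouth above 0.015 m and angle between the x axis of blade and the y axis of holder, either way round below 0.12 rad and angle between blade's own z axis and vertical below 0.1 rad and linear speed of blade below 0.03 m/s and value of joint hood below 0.005 m), for 0.3 s.
At the end, for the whole second after the job is handed in: All cups upright (within 0.09 rad), nested (axes within 8 mm), within 14 mm of the disc's middle; hood within 5 mm of shut; blade flat in the slot, red line within 5 mm of level with the mouth and of its middle, along the slot within 0.12 rad; bystanders moved under 30 mm; all at rest (all of step 2 and all of step 4); the robot touches nothing.
It fails at once if a bystander is moved more than 30 mm (distance of any of pan_lid, stir_stick from where it was at the start of the episode above 0.03 m).
Of cup0, cup1, cup2, cup3 only 2 to 4 are there at a start; the rules pass over those that are not, and their reading is None.
At some moment in a run one of blade may be knocked a few centimetres aside while the robot is not near it.
It also fails if it takes over 210 s, if anything falls off the work surface, if the arm or the gripper's body presses on something with over 40 N, if the wrist force passes 120 N, or if a joint passes its speed limit or range.

### The arm

A 7-joint arm with a two-finger parallel gripper is mounted at the origin on the work surface. World frame = base frame: x ahead of the robot, y to its left, z up, the work surface at z = 0. Lengths are in mm, angles in degrees, forces in N, time in s.
With the tool pointing down it reaches from about 350 to 900 mm from the base axis. Payload 19.9 kg.
Tool frame: the origin (TCP) lies at the very end of the fingers, on their centre line; the grasp point (between the pads) lies 19 mm behind it; z points along the fingers, y is the line along which they close (so a half turn about z gives the same grasp; the last joint's range is limited). The gripper opens to 94 mm and grips with 3 to 60 N. Pads are 16 mm wide; open, the fingers measure 119 mm over their backs; the gripper's body (75 mm by 177 mm) begins 78 mm behind the grasp point.
Start: joints at [68.726, 23.915, -0.59, 92.452, 0.269, 63.638, -3.037], TCP at [202.401, -591.297, 205.425] pointing down, gripper open.
Joint ranges: [-161.28, 161.28], [-22.2, 115.67], [-73.04, 71.86], [3.21, 147.25], [-68.34, 248.33], [10.77, 114.83], [-161.83, 161.83]. Speed limits (degrees/s): [108.29, 108.29, 136.94, 136.94, 172.46, 172.46, 172.46].

### API

Orientations are given as a 3x3 rotation matrix whose columns are the frame's x, y, z axes.
In Python, from workcell import r gives the robot as it stands.
- The arm moves only by the tool carry_out, never from a script. Its argument "steps" is one flat list of numbers, 5 for each row, row after row: the closure, from 0 (fully open) to 1 (shut), then the shift along the tool's x, y, z normalised to -1 to 1, where 1 is 0.5 m, then the turn about the tool's z normalised to -1 to 1, where 1 is pi/2 rad. In form: [jaw, x, y, z, roll, jaw, x, y, z, roll, ...]. A call has exactly 10 rows; each row is the pose to reach, as a shift and turn from the pose commanded when the call began, along the tool's axes at that moment; what a row does not reach only later rows make up. A row lasts 1/10 s, in which the tool goes at most 50 mm and 8.59 degrees, less where a joint would pass 70% of its speed; a pose out of reach is approached as far as the arm can. A call with a number of a shift or a turn outside -1 to 1 is refused whole. A call with a gripper value outside its range is refused whole. The fingers move at their own pace and stop on an object; "squeeze" is the grip in N (left out, the last holds). Time passes only in rows, so rows that repeat a pose let the fingers close, or fill a call up. It gives the time, the measured TCP pose, the force, the opening and the grip force at its end, in the units of the state.
- r.observe(): the state, without advancing time (a new reading comes with each control period).
- r.get_image(name): name is "side" or "top"; returns the picture (480x640x3 uint8, red, green, blue); there is no depth.
- r.get_calibration(name): a dict with "K" (3x3 intrinsics, pixels), "view" (4x4, takes a point from world to camera coordinates). Camera axes: x right, y down, z forward; pixel columns grow to the right and rows downward; lengths in mm; the calibration is good to about 2 mm. A picture is of the moment at which its call begins. get_calibration takes no time and is no camera call.
- r.close_job(): hands the job in; it is judged then, once.
The state is a dict: "time": time; "joint_pos": joint angles; "qvel": joint speeds; "effort": joint torques, N m; "ee_pos": TCP position; "eef_rot": TCP orientation; "force": force on the tool from outside, world axes, zero at the start; "wrist_torque": the same for the moment, N m; "gripper_width": finger opening in mm; "grasp_force": force on a finger pad.
Only numpy, scipy, OpenCV 4.12 (cv2) and the standard library are available. Lean on these libraries where they do the work, as an engineer would, in place of code of your own. Each camera call takes 0.05 s, during which the arm holds its last target. There are 200 camera calls.

## Working session

There is one attempt and no reset: what is moved stays moved. The work goes in short steps, Python scripts to look and compute and a tool call to move; the robot and the scene stay as the last step left them, time stands still between calls to the robot, and variables do not carry over. Pictures are saved under pics/ and viewed, at most 14 in all, crops included, and the job is handed in when it is done.

Besides the shell and the picture viewer there is one more tool, called as a command line: name --argument value ..., lists and objects as JSON in quotes. carry_out: Moves the arm, as the interface text tells. Its arguments: {"type":"object","properties":{"steps":{"type":"array"},"squeeze":{"type":"number"}},"required":["steps"]}

```bash
mkdir -p pics; ls; python3 - <<'E'
from workcell import r
import cv2
s=r.observe()
for k,v in s.items(): print(k,v)
for n in("top","side"):
    im=r.get_image(n); cv2.imwrite(f"pics/{n}0.png",im[:,:,::-1]); c=r.get_calibration(n); print(n,c["K"],c["view"])
E
```

```text
pics
time 0.0
joint_pos [68.72605932 23.94914016 -0.58912929 92.48373569  0.26916256 63.63879645
 -3.03620176]
qvel [-0.05248263 -0.00214331 -0.0727375  -0.15830836 -0.01434332 -0.08265313
 -0.12480734]
effort [ 2.64903283e-03 -8.51245308e+01  6.40339851e-01 -4.25991654e+01
 -4.88274358e-02  1.85819843e-02  9.22537379e-05]
ee_pos [ 202.26639422 -590.97630083  204.82651551]
eef_rot [[ 9.46108160e-01  3.23850444e-01 -4.88836226e-04]
 [ 3.23850798e-01 -9.46107495e-01  1.12587574e-03]
 [-9.78762578e-05 -1.22351023e-03 -9.99999247e-01]]
force [ 0.14003215  0.69361271 -0.34655745]
wrist_torque [0.03218385 0.04820056 0.05065848]
grasp_force 0.0
gripper_width 93.69045373374819
top [[520.36327502   0.         319.60500235]
 [  0.         520.36327502 243.77925906]
 [  0.           0.           1.        ]] [[ 9.47129491e-06 -9.99991415e-01  4.14357356e-03 -4.37679952e+01]
 [-9.91648315e-01 -5.43794542e-04 -1.28970241e-01  5.19228077e+02]
 [ 1.28971387e-01 -4.10774623e-03 -9.91639807e-01  1.27222802e+03]
 [ 0.00000000e+00  0.00000000e+00  0.00000000e+00  1.00000000e+00]]
side [[535.69777266   0.         326.61008678]
 [  0.         535.69777266 239.35726101]
 [  0.           0.           1.        ]] [[ 9.86513052e-01 -1.62885348e-01 -1.61356998e-02 -5.17416271e+02]
 [-9.77093290e-02 -5.06936116e-01 -8.56427849e-01  1.25214392e+02]
 [ 1.31319779e-01  8.46453860e-01 -5.16014513e-01  1.02484615e+03]
 [ 0.00000000e+00  0.00000000e+00  0.00000000e+00  1.00000000e+00]]
```

View pics/top0.png

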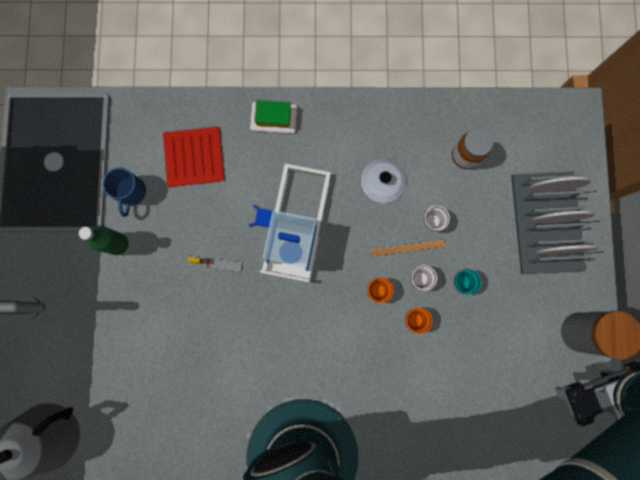

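View pics/side0.png

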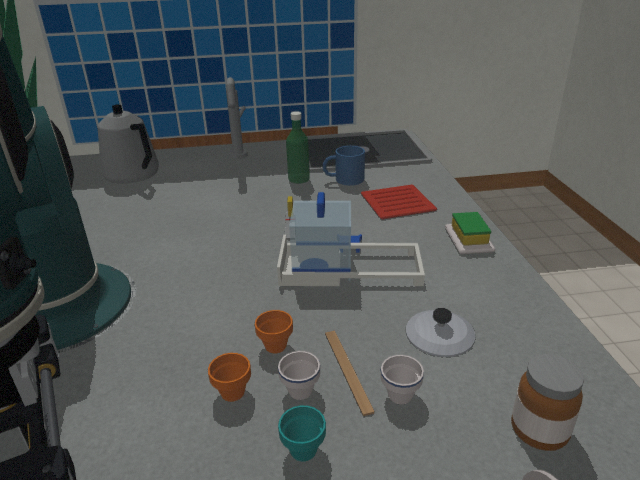

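The top view shows white cups at (438,217) and (425,278), with orange look-alikes at (380,290) and (419,320) and a turquoise one at (468,282). The holder is at about (295,225), the blade at (215,264), the lid at (383,180) and the stick at (408,247). I'll check enlarged crops next, including whether a third cup sits at the bottom edge of the side view.

```bash
cat > h.py <<'E'
import numpy as np, cv2
from workcell import r
C={n:r.get_calibration(n) for n in("top","side")}
def ray(n,uv):
    K,V=np.array(C[n]["K"]),np.array(C[n]["view"]); R,t=V[:3,:3],V[:3,3]
    d=R.T@np.linalg.solve(K,[uv[0],uv[1],1.]); return -R.T@t,d/np.linalg.norm(d)
def plane(n,uv,z):
    o,d=ray(n,uv); return o+d*(z-o[2])/d[2]
def proj(n,p):
    K,V=np.array(C[n]["K"]),np.array(C[n]["view"]); q=K@(V[:3,:3]@np.array(p,float)+V[:3,3]); return q[:2]/q[2]
def tri(a,b):
    o1,d1=ray("top",a);o2,d2=ray("side",b)
    s=np.linalg.lstsq(np.c_[d1,-d2],o2-o1,rcond=None)[0]; p,q=o1+s[0]*d1,o2+s[1]*d2
    return (p+q)/2,np.linalg.norm(p-q)
def blobs(n,im,lo,hi,amin=15,box=None):
    m=cv2.inRange(cv2.cvtColor(im,cv2.COLOR_RGB2HSV),lo,hi)
    if box: z=np.zeros_like(m); x0,y0,x1,y1=box; z[y0:y1,x0:x1]=m[y0:y1,x0:x1]; m=z
    k,l,s,c=cv2.connectedComponentsWithStats(m)
    return [(c[i].round(2),s[i]) for i in range(1,k) if s[i][4]>=amin],l
E
python3 - <<'E'
from h import *
t=cv2.imread("pics/top0.png");s=cv2.imread("pics/side0.png")
a=cv2.resize(t[150:300,175:345],None,fx=4,fy=4,interpolation=cv2.INTER_CUBIC)[:600]
b=cv2.resize(t[190:340,350:500],None,fx=4,fy=4,interpolation=cv2.INTER_CUBIC)
cv2.imwrite("pics/ca.png",a);cv2.imwrite("pics/cb.png",b)
print("cups",plane("top",(438,217),54),plane("top",(425,278),54),plane("side",(540,476),54))
p=plane("side",(540,476),54); print(proj("top",p), proj("top",plane("side",(540,476),150)))
E
```

```text
cups [ 583.98893214 -338.2728787    54.        ] [ 432.14594521 -301.91524687   54.        ] [ 694.5320175  -533.11661686   54.        ]
[514.00972279 173.82090317] [556.09568844 184.5152618 ]
```

View pics/ca.png

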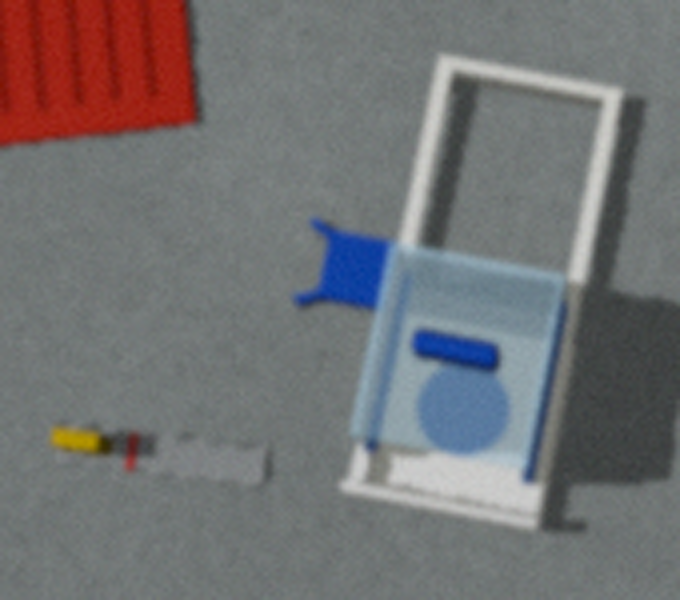

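View pics/cb.png

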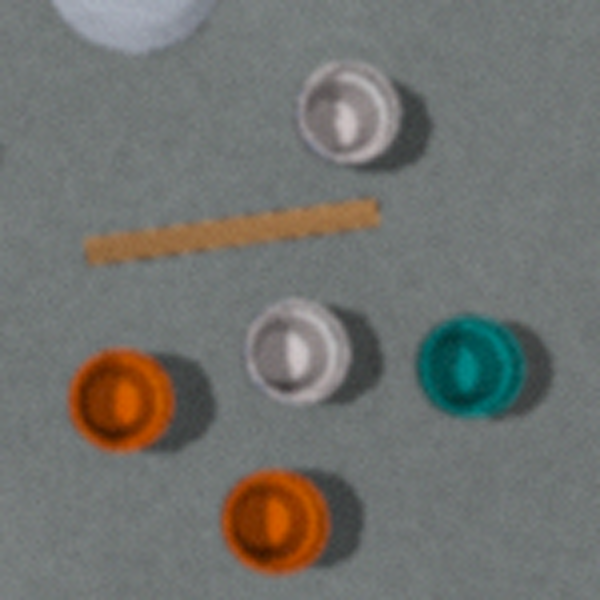

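The crop confirms exactly two plain white cups, at top-view (438,217) and (425,278). The white sliver in the side view maps to the plate rack, and the orange and turquoise cups are look-alikes. The blade tip points to the right of the image (world -y), with the tab at its left end. Next I'll measure everything.

```bash
cat > meas.py <<'E'
from h import *
import sys
def blade(im,box=(150,200,300,300)):
    y,_=blobs("top",im,(20,150,90),(35,255,255),6,box); rd,_=blobs("top",im,(0,110,60),(8,255,255),3,box); r2,_=blobs("top",im,(170,90,60),(180,255,255),3,box)
    return y,rd,r2
E
python3 - <<'E'
from meas import *
t=r.get_image("top");s=r.get_image("side")
c=lambda u,v:(u/4+175-.375,v/4+150-.375)
P=lambda u,v,z:plane("top",c(u,v),z).round(1)
print("far",P(441,56,26),P(622,92,26)); print("near",P(340,489,45),P(538,528,45))
print("disc",P(463,408,6)); print("slot mouth roof",P(318,225,17),P(300,303,17),P(325,268,17))
bl,_=blobs("top",t,(105,150,60),(125,255,255),15,(220,180,340,300))
for b in bl: print("blue",b[0],b[1],"z166",plane("top",b[0],166).round(1),"z17",plane("top",b[0],17).round(1))
bs,_=blobs("side",s,(105,150,60),(125,255,255),15,(270,180,440,300))
for b in bs: print("blue side",b[0],b[1])
g=cv2.cvtColor(t,cv2.COLOR_RGB2HSV); 
print("blade",blade(t))
for (u,v) in((438,217),(425,278)):
    w=t[v-22:v+22,u-22:u+22].astype(int); m=((w.min(2)>120)|((w[:,:,0]>w[:,:,1]+4)&(w.min(2)>70))).astype(np.uint8)
    cs,_=cv2.findContours(m,cv2.RETR_EXTERNAL,cv2.CHAIN_APPROX_NONE); k=max(cs,key=cv2.contourArea)
    e=cv2.fitEllipse(cv2.convexHull(k)); q=np.array(e[0])+[u-22,v-22]; print("cup",q,e[1],plane("top",q,54).round(1))
E
```

```text
far [728.4  45.8  26. ] [704.7 -70.7  26. ]
near [447.7 104.5  45. ] [423.7 -17.8  45. ]
disc [502.6  31.    6. ]
slot mouth roof [619.4 124.3  17. ] [568.7 134.9  17. ] [591.4 119.3  17. ]
blue [262.21 217.04] [249 206  23  21 271] z166 [563.1  87.1 166. ] z17 [590.3 103.1  17. ]
blue [288.7  237.18] [279 233  20  10 123] z166 [517.   26.7 166. ] z17 [538.3  35.   17. ]
blue side [320.37 202.75] [317 192   8  24 129]
blue side [355.42 238.27] [351 235  11   7  59]
blue side [339.71 269.71] [334 269  13   2  17]
blade ([(array([193.72, 259.61]), array([188, 257,  12,   6,  54], dtype=int32))], [(array([207.5 , 262.75]), array([207, 259,   2,   8,  12], dtype=int32))], [])
cup [436.40649414 216.94749451] (25.125024795532227, 26.877676010131836) [ 584.1 -334.3   54. ]
cup [423.67304611 277.22688484] (25.82129669189453, 27.56283187866211) [ 434.  -298.7   54. ]
```

```bash
cat >> h.py <<'E'
EX=np.array([.981,-.195,0]);EY=np.array([.195,.981,0]);YAW=-11.25
def to(x,y,z,yaw=YAW):
    s=r.observe();R=np.array(s["eef_rot"]);p=np.array(s["ee_pos"])
    d=R.T@(np.array([x,y,z])-p); a=-(yaw-np.degrees(np.arctan2(R[1,1],R[0,1])))
    a=(a+90)%180-90
    print("t",round(s["time"],1),"at",p.round(1),"shift",(d/500).round(4),"turn",round(a/90,4),"w",round(s["gripper_width"],1))
E
python3 - <<'E'
from h import *
print(proj("side",(584.1,-334.3,54)),proj("side",(434,-298.7,54)),proj("side",(517,26.7,150)))
print(proj("side",(585,-337,54)),proj("side",(433,-300,54)))
s=cv2.imread("pics/side0.png");cv2.imwrite("pics/cs.png",cv2.resize(s[340:415,265:435],None,fx=4,fy=4,interpolation=cv2.INTER_CUBIC))
to(518,26.5,300)
E
```

```text
[402.75072292 369.00344443] [298.86889126 365.05615998] [319.30267325 204.62215689]
[403.86192304 370.22986231] [298.30731646 365.75649312]
t 0.2 at [ 202.3 -591.1  205.1] shift [ 0.9974 -0.9643 -0.1893] turn -0.665 w 94.2
```

View pics/cs.png

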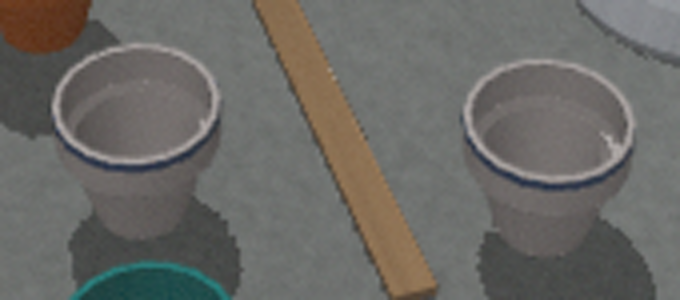

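The crop shows both white cups upright, with rim centres at side-view (298.6,366.4) and (401.9,370.4). These agree with the top-view measurements. Now I'll move towards the fin.

carry_out --steps '[0,0.997,-0.964,-0.189,-0.665,0,0.997,-0.964,-0.189,-0.665,0,0.997,-0.964,-0.189,-0.665,0,0.997,-0.964,-0.189,-0.665,0,0.997,-0.964,-0.189,-0.665,0,0.997,-0.964,-0.189,-0.665,0,0.997,-0.964,-0.189,-0.665,0,0.997,-0.964,-0.189,-0.665,0,0.997,-0.964,-0.189,-0.665,0,0.997,-0.964,-0.189,-0.665]' --squeeze 20

```text
time: 1.2
ee_pos: [428.3, -148.3, 273.4]
eef_rot: [[0.195, 0.981, 0.0], [0.981, -0.195, -0.001], [-0.0, 0.0, -1.0]]
force: [1.3, -0.1, -0.3]
gripper_width: 93.9
grasp_force: 0.0
```

```bash
python3 - <<'E'
from h import *
print(tri((436.9,217.6),(401.9,370.4)),tri((424.4,277.4),(298.6,366.4)))
print(r.observe()["joint_pos"].round(1))
to(518,26.5,200)
E
```

```text
(array([ 582.56393757, -335.73046568,   52.87677426]), np.float64(0.22003316727256714)) (array([ 433.49808796, -300.63130442,   53.2507512 ]), np.float64(0.333393283161379))
[ 43.1   3.3 -28.9 109.9   1.8  67.1   2.3]
t 1.2 at [ 428.3 -148.3  273.4] shift [0.3779 0.1077 0.1468] turn -0.0002 w 93.9
```

carry_out --steps '[0,0.378,0.108,0.147,0,0,0.378,0.108,0.147,0,0,0.378,0.108,0.147,0,0,0.378,0.108,0.147,0,0,0.378,0.108,0.147,0,0,0.378,0.108,0.147,0,0,0.378,0.108,0.2,0,0,0.378,0.108,0.25,0,0,0.378,0.108,0.268,0,0,0.378,0.108,0.268,0]'

```text
time: 2.2
ee_pos: [517.1, 23.4, 138.7]
eef_rot: [[0.197, 0.98, -0.001], [0.98, -0.197, -0.0], [-0.001, -0.001, -1.0]]
force: [0.3, -0.1, -0.4]
gripper_width: 93.7
grasp_force: 0.0
```

carry_out --steps '[0.5,0,0,0,0,0.8,0,0,0,0,1,0,0,0,0,1,0,0,0,0,1,0,0,0,0,1,0,0,0,0,1,0,0,0,0,1,0,0,0,0,1,0,0,0,0,1,0,0,0,0]'

```text
time: 3.2
ee_pos: [517.7, 24.7, 138.9]
eef_rot: [[0.195, 0.981, -0.0], [0.981, -0.195, 0.0], [0.0, -0.0, -1.0]]
force: [-0.5, -0.2, -0.1]
gripper_width: 17.6
grasp_force: 0.0
```

carry_out --steps '[1,0,0,0,0,1,0,0,0,0,1,0,0,0,0,1,0,0.03,0,0,1,0,0.08,0,0,1,0,0.13,0,0,1,0,0.18,0,0,1,0,0.22,0,0,1,0,0.25,0,0,1,0,0.26,0,0]'

```text
time: 4.2
ee_pos: [646.2, -0.7, 138.9]
eef_rot: [[0.195, 0.981, 0.0], [0.981, -0.195, 0.001], [0.001, -0.0, -1.0]]
force: [-2.6, 1.4, 5.3]
gripper_width: 14.1
grasp_force: 20.0
```

```bash
python3 - <<'E'
from h import *
t=r.get_image("top");s=r.get_image("side");cv2.imwrite("pics/t1.png",cv2.resize(t[140:310,170:350,::-1],None,fx=3,fy=3))
to(650,0,139)
print(r.observe()["force"],r.observe()["grasp_force"])
E
```

```text
t 4.3 at [ 6.459e+02 -6.000e-01  1.390e+02] shift [0.0028 0.0078 0.    ] turn -0.0001 w 13.6
[1.4592752  0.73347203 1.91748358] 20.000454783439636
```

View pics/t1.png

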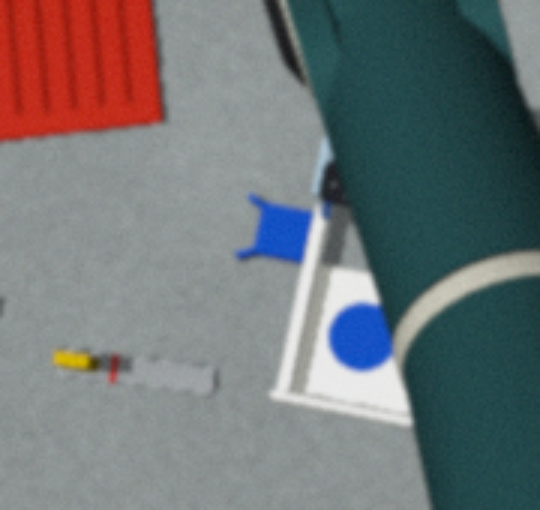

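The image shows the hood moved with the gripper and the disc in view, with its centre near crop (362,337). I'll continue gently to the stop.

carry_out --steps '[1,0,0.004,0,0,1,0,0.008,0,0,1,0,0.012,0,0,1,0,0.014,0,0,1,0,0.016,0,0,1,0,0.018,0,0,1,0,0.02,0,0,1,0,0.022,0,0,1,0,0.022,0,0,1,0,0.022,0,0]'

```text
time: 5.3
ee_pos: [651.2, -1.7, 138.8]
eef_rot: [[0.194, 0.981, -0.01], [0.981, -0.194, -0.0], [-0.002, -0.01, -1.0]]
force: [-39.6, 3.5, 28.6]
gripper_width: 19.4
grasp_force: 20.0
```

carry_out --steps '[0.5,0,0.014,0,0,0,0,0.008,0,0,0,0,0,0,0,0,0,0,0,0,0,0,0,-0.02,0,0,0,0,-0.08,0,0,0,0,-0.16,0,0,0,0,-0.22,0,0,0,0,-0.22,0,0,0,0,-0.22,0]'

```text
time: 6.3
ee_pos: [656.2, -3.0, 249.7]
eef_rot: [[0.195, 0.981, 0.001], [0.981, -0.195, -0.0], [0.0, 0.001, -1.0]]
force: [0.3, 0.4, -0.2]
gripper_width: 94.2
grasp_force: 0.0
```

```bash
python3 - <<'E'
from h import *
to(433.5,-300.6,150); print(r.observe()["force"])
E
```

```text
t 6.3 at [656.2  -3.  249.7] shift [-0.6709 -0.3208  0.199 ] turn -0.0002 w 94.2
[ 0.30120011  0.44764741 -0.2120502 ]
```

carry_out --steps '[0,-0.671,-0.321,0.199,0,0,-0.671,-0.321,0.199,0,0,-0.671,-0.321,0.199,0,0,-0.671,-0.321,0.199,0,0,-0.671,-0.321,0.199,0,0,-0.671,-0.321,0.199,0,0,-0.671,-0.321,0.199,0,0,-0.671,-0.321,0.199,0,0,-0.671,-0.321,0.199,0,0,-0.671,-0.321,0.199,0]'

```text
time: 7.3
ee_pos: [432.5, -300.5, 148.8]
eef_rot: [[0.196, 0.981, -0.001], [0.981, -0.196, 0.001], [0.001, -0.001, -1.0]]
force: [0.6, -0.2, -0.0]
gripper_width: 94.0
grasp_force: 0.0
```

```bash
python3 - <<'E'
from h import *
to(433.5,-300.6,41)
t=r.get_image("top");s=r.get_image("side")
cv2.imwrite("pics/a2.png",np.hstack([t[:,150:470,::-1],s[150:,200:520,::-1].copy() if 0 else cv2.resize(s[::, :, ::-1],None,fx=.75,fy=1)]))
E
```

```text
t 7.3 at [ 432.5 -300.5  148.8] shift [-0.      0.0022  0.2155] turn -0.0009 w 94.0
```

View pics/a2.png

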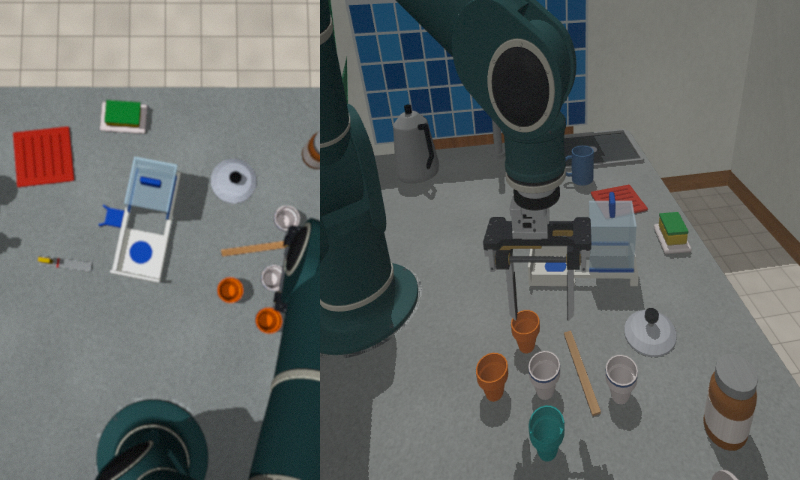

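The hood is open over the rear of the holder and the disc is clear at top-view (291,252). The gripper is centred over the first cup. I'll descend and grip.

carry_out --steps '[0,0,0.001,0.05,0,0,0,0.001,0.1,0,0,0,0.001,0.15,0,0,0,0.001,0.19,0,0,0,0.001,0.215,0,0,0,0.001,0.215,0,0.3,0,0.001,0.215,0,0.5,0,0.001,0.215,0,0.5,0,0.001,0.215,0,0.5,0,0.001,0.215,0]' --squeeze 12

```text
time: 8.4
ee_pos: [433.8, -300.9, 42.5]
eef_rot: [[0.195, 0.981, 0.001], [0.981, -0.195, -0.001], [-0.0, 0.001, -1.0]]
force: [-2.1, 0.7, 1.8]
gripper_width: 65.7
grasp_force: 1.1
```

carry_out --steps '[1,0,0,0,0,1,0,0,0,0,1,0,0,0,0,1,0,0,0,0,1,0,0,-0.02,0,1,0,0,-0.06,0,1,0,0,-0.12,0,1,0,0,-0.2,0,1,0,0,-0.22,0,1,0,0,-0.22,0]'

```text
time: 9.4
ee_pos: [434.2, -301.2, 153.7]
eef_rot: [[0.195, 0.981, 0.002], [0.981, -0.195, -0.002], [-0.002, 0.003, -1.0]]
force: [-0.3, -0.4, -1.5]
gripper_width: 63.1
grasp_force: 12.0
```

```bash
python3 - <<'E'
from h import *
t=r.get_image("top");s=r.get_image("side")
bl,_=blobs("top",t,(105,150,60),(125,255,255),15,(220,150,340,300))
for b in bl: print("blue",b[0],b[1],"z6",plane("top",b[0],6).round(1),"z166",plane("top",b[0],166).round(1))
to(502.6,31,151); print(r.observe()["force"])
g=cv2.cvtColor(t,cv2.COLOR_RGB2HSV);
cv2.imwrite("pics/t3.png",t[:,:,::-1]);cv2.imwrite("pics/s3.png",s[:,:,::-1])
cv2.imwrite("pics/s3c.png",cv2.resize(s[170:420,150:450,::-1],None,fx=2,fy=2))
E
```

```text
blue [300.14 181.41] [290 177  21  10 140] z6 [686.6   6.9   6. ] z166 [646.    1.5 166. ]
blue [262.94 217.12] [249 206  25  21 293] z6 [592.1 102.4   6. ] z166 [562.9  85.4 166. ]
blue [290.46 251.91] [280 242  22  21 358] z6 [501.8  30.8   6. ] z166 [483.6  22.4 166. ]
t 9.5 at [ 433.1 -300.5  151.2] shift [6.774e-01 6.800e-03 6.000e-04] turn -0.0002 w 63.2
[-0.2705371  -0.7966749  -1.12446363]
```

View pics/s3c.png

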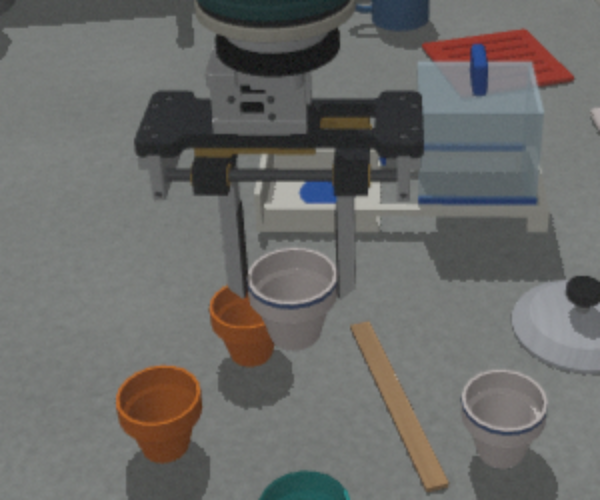

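The cup is held upright between the fingers at (292,290) in the crop. The disc centre measures (502,31). I'll carry the cup over.

carry_out --steps '[1,0.677,0.006,0,0,1,0.677,0.006,0,0,1,0.677,0.006,0,0,1,0.677,0.006,0,0,1,0.677,0.006,0,0,1,0.677,0.006,0,0,1,0.677,0.006,0,0,1,0.677,0.006,0,0,1,0.677,0.006,0,0,1,0.677,0.006,0,0]'

```text
time: 10.5
ee_pos: [502.0, 29.7, 151.0]
eef_rot: [[0.196, 0.981, -0.002], [0.981, -0.196, -0.0], [-0.0, -0.002, -1.0]]
force: [0.4, -0.8, -1.3]
gripper_width: 63.2
grasp_force: 12.0
```

```bash
python3 - <<'E'
from h import *
to(502.2,30.9,47.5)
E
```

```text
t 10.5 at [502.   29.7 151. ] shift [0.0024 0.0003 0.207 ] turn -0.0007 w 63.2
```

carry_out --steps '[1,0.001,0,0.06,0,1,0.001,0,0.12,0,1,0.001,0,0.16,0,1,0.001,0,0.18,0,1,0.001,0,0.19,0,1,0.001,0,0.197,0,1,0.001,0,0.202,0,1,0.001,0,0.206,0,1,0.001,0,0.206,0,1,0.001,0,0.206,0]'

```text
time: 11.5
ee_pos: [502.8, 31.2, 49.2]
eef_rot: [[0.195, 0.981, 0.0], [0.981, -0.195, -0.0], [-0.0, 0.0, -1.0]]
force: [0.1, -0.1, -1.2]
gripper_width: 63.0
grasp_force: 12.0
```

carry_out --steps '[1,0,0,0.002,0,1,0,0,0.003,0,1,0,0,0.004,0,1,0,0,0.004,0,0.3,0,0,0.004,0,0.15,0,0,0.004,0,0.1,0,0,0.004,0,0.1,0,0,0.004,0,0.1,0,0,0,0,0.1,0,0,-0.02,0]'

```text
time: 12.5
ee_pos: [502.1, 31.3, 58.7]
eef_rot: [[0.195, 0.981, -0.002], [0.981, -0.195, 0.0], [-0.0, -0.002, -1.0]]
force: [-0.8, 0.6, 0.1]
gripper_width: 84.5
grasp_force: 0.0
```

carry_out --steps '[0.1,0,0,-0.05,0,0.1,0,0,-0.1,0,0.1,0,0,-0.2,0,0,0,0,-0.25,0,0,0,0,-0.25,0,0,0,0,-0.25,0,0,0,0,-0.25,0,0,0,0,-0.25,0,0,0,0,-0.25,0,0,0,0,-0.25,0]'

```text
time: 13.5
ee_pos: [502.5, 31.3, 183.5]
eef_rot: [[0.195, 0.981, -0.001], [0.981, -0.195, 0.0], [0.0, -0.001, -1.0]]
force: [0.0, -0.2, 0.6]
gripper_width: 93.9
grasp_force: 0.0
```

```bash
python3 - <<'E'
from h import *
to(582.8,-336,150)
E
```

```text
t 13.5 at [502.5  31.3 183.5] shift [-0.6893  0.3009  0.0667] turn 0.0001 w 93.9
```

carry_out --steps '[0,-0.689,0.301,0.067,0,0,-0.689,0.301,0.067,0,0,-0.689,0.301,0.067,0,0,-0.689,0.301,0.067,0,0,-0.689,0.301,0.067,0,0,-0.689,0.301,0.067,0,0,-0.689,0.301,0.067,0,0,-0.689,0.301,0.067,0,0,-0.689,0.301,0.067,0,0,-0.689,0.301,0.067,0]'

```text
time: 14.5
ee_pos: [582.9, -335.9, 149.7]
eef_rot: [[0.196, 0.981, -0.001], [0.981, -0.196, 0.001], [0.001, -0.001, -1.0]]
force: [-0.2, 0.7, -0.5]
gripper_width: 93.9
grasp_force: 0.0
```

```bash
python3 - <<'E'
from h import *
to(582.8,-336,41)
t=r.get_image("top");s=r.get_image("side")
cv2.imwrite("pics/a4.png",np.vstack([np.hstack([cv2.resize(t[180:300,220:340,::-1],(400,400),interpolation=cv2.INTER_CUBIC),cv2.resize(s[180:300,260:380,::-1],(400,400),interpolation=cv2.INTER_CUBIC)]),cv2.resize(t[300:480,:,::-1],(700,197))[:, :].copy() if 0 else np.pad(cv2.resize(t[340:480,:,::-1],None,fx=1.25,fy=1.25),((0,0),(0,0),(0,0)))]))
E
```

```text
t 14.5 at [ 582.9 -335.9  149.7] shift [-5.000e-04  1.000e-04  2.173e-01] turn -0.0004 w 93.9
```

View pics/a4.png

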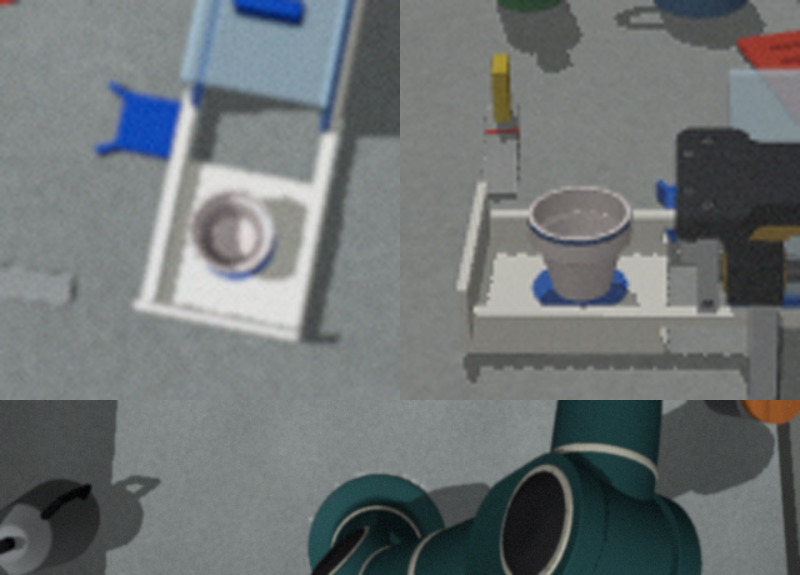

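Cup 1 stands upright on the disc: rim at top-view (289.3,249.6) and side-view (313.7,244.2). No further cups have come into view. Now the second cup.

carry_out --steps '[0,0,0,0.05,0,0,0,0,0.1,0,0,0,0,0.15,0,0,0,0,0.19,0,0,0,0,0.217,0,0,0,0,0.217,0,0.3,0,0,0.217,0,0.5,0,0,0.217,0,0.5,0,0,0.217,0,0.5,0,0,0.217,0]'

```text
time: 15.6
ee_pos: [583.3, -336.2, 42.6]
eef_rot: [[0.195, 0.981, 0.001], [0.981, -0.195, -0.0], [-0.0, 0.001, -1.0]]
force: [-0.2, -0.7, 0.2]
gripper_width: 65.7
grasp_force: 0.0
```

carry_out --steps '[1,0,0,0,0,1,0,0,0,0,1,0,0,0,0,1,0,0,0,0,1,0,0,-0.02,0,1,0,0,-0.06,0,1,0,0,-0.12,0,1,0,0,-0.2,0,1,0,0,-0.24,0,1,0,0,-0.24,0]'

```text
time: 16.6
ee_pos: [584.4, -336.5, 165.7]
eef_rot: [[0.195, 0.981, 0.004], [0.981, -0.195, -0.002], [-0.002, 0.005, -1.0]]
force: [0.0, 0.3, -1.6]
gripper_width: 62.3
grasp_force: 11.9
```

```bash
python3 - <<'E'
from h import *
print(tri((289.25,249.55),(313.65,244.15)), plane("top",(289.25,249.55),60), plane("side",(313.65,244.15),60))
t=r.get_image("top");s=r.get_image("side")
p=r.observe()["ee_pos"];print(proj("top",p+[0,0,13]),proj("side",p+[0,0,13]))
cv2.imwrite("pics/s5c.png",np.hstack([cv2.resize(s[320:420,250:390,::-1] if 0 else s[270:390,330:460,::-1],(390,360),interpolation=cv2.INTER_CUBIC),cv2.resize(t[160:280,380:510,::-1],(390,360),interpolation=cv2.INTER_CUBIC)]))
to(502.2,30.9,161)
E
```

```text
(array([502.77699479,  30.99937064,  58.9174594 ]), np.float64(2.291077403398013)) [501.49651708  30.9948674   60.        ] [503.7195896   29.40043659  60.        ]
[449.30036279 207.8634396 ] [407.31008106 304.8373869 ]
t 16.7 at [ 582.9 -336.   161.9] shift [ 0.6882 -0.3014  0.0016] turn -0.0 w 61.8
```

View pics/s5c.png

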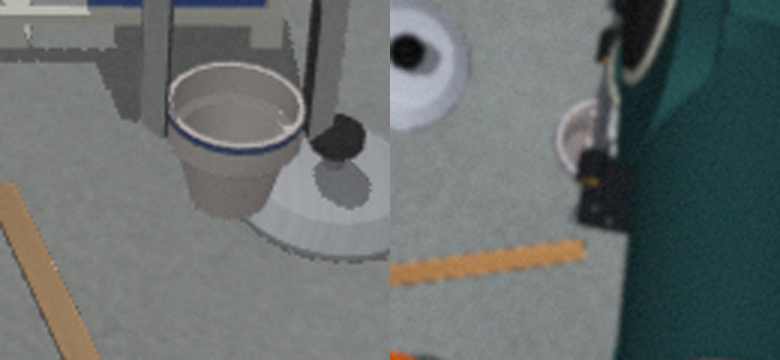

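The held cup's rim is at side-view (408.5,305.5), within about 2 mm of the expected grip centre. The opening reads slightly low (62 mm), so I'll check numerically for tilt before nesting.

```bash
python3 - <<'E'
from h import *
def rim(im,box):
    x0,y0,x1,y1=box; w=im[y0:y1,x0:x1].astype(int)
    m=((w[:,:,0]-w[:,:,1]>3)&(w[:,:,0]<235)).astype(np.uint8); m=cv2.morphologyEx(cv2.medianBlur(m*255,3),cv2.MORPH_CLOSE,np.ones((5,5)))
    cs,_=cv2.findContours(m,cv2.RETR_EXTERNAL,cv2.CHAIN_APPROX_NONE);k=cv2.convexHull(max(cs,key=cv2.contourArea))[:,0]+[x0,y0]
    # extreme left and right collar points and bottom foot centroid
    print("area",cv2.contourArea(k),"bbox",cv2.boundingRect(k)); 
    pts=np.argwhere(m)[:,::-1]+[x0,y0]
    for f in(.2,.5,.92):
        yy=int(y0*0+cv2.boundingRect(k)[1]+f*cv2.boundingRect(k)[3]); xs=pts[pts[:,1]==yy][:,0]; print(yy,xs.min(),xs.max(),(xs.min()+xs.max())/2)
a=cv2.imread("pics/side0.png")[:,:,::-1]
rim(a,(376,350,428,408)); rim(a,(274,348,326,404))
s=r.get_image("side");rim(s,(383,284,434,345)); 
o=r.observe();print(o["gripper_width"],o["grasp_force"],o["eef_rot"].round(4),o["ee_pos"])
for p in((583,-336),(433,-300)): print(proj("side",(*p,54))-proj("side",(*p,0)))
q=o["ee_pos"];print(proj("side",q+[0,0,13])-proj("side",q+[0,0,-41]))
E
```

```text
area 1521.5 bbox (381, 355, 43, 49)
364 382 420 401.0
379 382 420 401.0
400 393 408 400.5
area 1650.5 bbox (274, 348, 46, 51)
358 282 316 299.0
373 279 318 298.5
394 291 308 299.5
area 1780.0 bbox (386, 291, 45, 54)
301 386 428 407.0
318 386 427 406.5
340 397 414 405.5
62.11041728246494 11.91132094769273 [[ 1.951e-01  9.808e-01 -1.200e-03]
 [ 9.808e-01 -1.951e-01  6.000e-04]
 [ 3.000e-04 -1.300e-03 -1.000e+00]] [ 582.51187309 -335.82649064  161.02547591]
[  2.01205401 -25.87074641]
[ -1.51662506 -25.67421618]
[  2.34806237 -30.3749966 ]
```

No tilt: the rim and foot line up as expected for a vertical cup. I'll carry it over the first.

carry_out --steps '[1,0.688,-0.301,0,0,1,0.688,-0.301,0,0,1,0.688,-0.301,0,0,1,0.688,-0.301,0,0,1,0.688,-0.301,0,0,1,0.688,-0.301,0,0,1,0.688,-0.301,0,0,1,0.688,-0.301,0,0,1,0.688,-0.301,0,0,1,0.688,-0.301,0,0]'

```text
time: 17.75
ee_pos: [502.1, 30.6, 161.2]
eef_rot: [[0.194, 0.981, -0.001], [0.981, -0.194, 0.0], [-0.0, -0.001, -1.0]]
force: [0.0, -0.4, -0.9]
gripper_width: 61.6
grasp_force: 11.9
```

```bash
python3 - <<'E'
from h import *
to(502.3,31,65.7)
E
```

```text
t 17.8 at [502.1  30.6 161.2] shift [0.0009 0.0004 0.191 ] turn 0.0004 w 61.6
```

```bash
python3 - <<'E'
from h import *
t=r.get_image("top");s=r.get_image("side");q=r.observe()["ee_pos"]
print(r.observe()["gripper_width"]);u=proj("side",q+[0,0,13]);v=proj("top",q+[0,0,13]);print(u,v)
a,b=u.astype(int);c,d=v.astype(int)
cv2.imwrite("pics/g.png",np.hstack([cv2.resize(s[b-35:b+65,a-50:a+50,::-1],(400,400),interpolation=cv2.INTER_CUBIC),cv2.resize(t[d-50:d+50,c-50:c+50,::-1],(400,400),interpolation=cv2.INTER_CUBIC)]))
print(a-50,b-35,c-50,d-50)
E
```

```text
61.66588396875639
[311.29515212 193.311907  ] [287.14615571 243.07782561]
261 158 237 193
```

View pics/g.png

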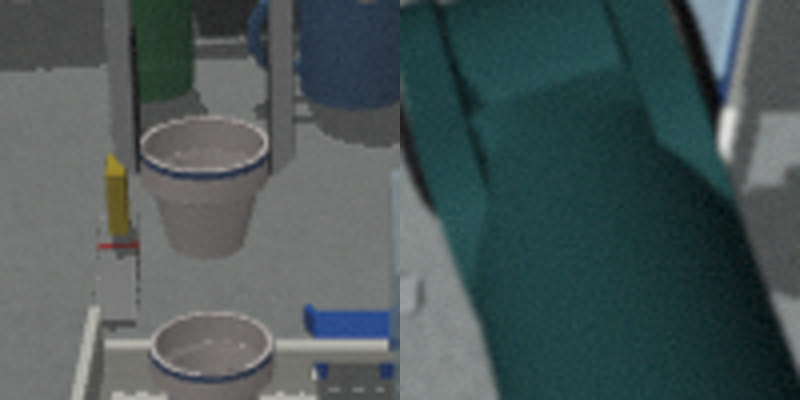

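The held cup's rim is at side-view (312.2,194.3), where the gripper should hold it, upright and directly over cup 1's rim at (313.9,244.1). I'll lower it to nest.

carry_out --steps '[1,0.001,0,0.04,0,1,0.001,0,0.08,0,1,0.001,0,0.11,0,1,0.001,0,0.13,0,1,0.001,0,0.145,0,1,0.001,0,0.157,0,1,0.001,0,0.167,0,1,0.001,0,0.176,0,1,0.001,0,0.182,0,1,0.001,0,0.186,0]'

```text
time: 18.85
ee_pos: [502.7, 31.3, 68.9]
eef_rot: [[0.195, 0.981, 0.0], [0.981, -0.195, 0.0], [0.0, 0.0, -1.0]]
force: [-0.3, 0.7, -1.5]
gripper_width: 61.7
grasp_force: 11.9
```

carry_out --steps '[1,0,0,0.001,0,1,0,0,0.002,0,1,0,0,0.003,0,1,0,0,0.004,0,1,0,0,0.005,0,1,0,0,0.006,0,1,0,0,0.006,0,1,0,0,0.006,0,1,0,0,0.006,0,1,0,0,0.006,0]'

```text
time: 19.85
ee_pos: [503.0, 31.2, 66.4]
eef_rot: [[0.195, 0.981, 0.001], [0.981, -0.195, -0.0], [-0.0, 0.001, -1.0]]
force: [-1.5, -2.0, 6.9]
gripper_width: 62.1
grasp_force: 11.9
```

carry_out --steps '[1,0,0,0,0,0.32,0,0,0,0,0.28,0,0,0,0,0.2,0,0,0,0,0.1,0,0,0,0,0.1,0,0,0,0,0.1,0,0,-0.01,0,0.1,0,0,-0.04,0,0.1,0,0,-0.08,0,0.1,0,0,-0.16,0]'

```text
time: 20.85
ee_pos: [501.5, 31.3, 146.3]
eef_rot: [[0.195, 0.981, -0.003], [0.981, -0.195, 0.001], [-0.0, -0.003, -1.0]]
force: [0.4, -1.1, 0.7]
gripper_width: 84.7
grasp_force: 0.0
```

```bash
python3 - <<'E'
from h import *
t=r.get_image("top");s=r.get_image("side")
u=proj("side",(502.8,31,60)).astype(int)
print(u,proj("side",(502.8,31,78)))
cv2.imwrite("pics/g2.png",np.hstack([cv2.resize(s[u[1]-60:u[1]+40,u[0]-50:u[0]+50,::-1],(400,400),interpolation=cv2.INTER_CUBIC),cv2.resize(s[:,:,::-1],(400,300)).repeat(1,0) if 0 else cv2.copyMakeBorder(cv2.resize(s[:,:,::-1],(400,300)),0,100,0,0,cv2.BORDER_CONSTANT)]))
y=blade(t) if 'blade' in globals() else None
to(650,-1.5,250)
E
```

```text
[313 243] [312.8276724  236.15846476]
t 20.9 at [504.9  31.8 151. ] shift [-0.0086  0.2988 -0.196 ] turn 0.0002 w 84.6
```

View pics/g2.png

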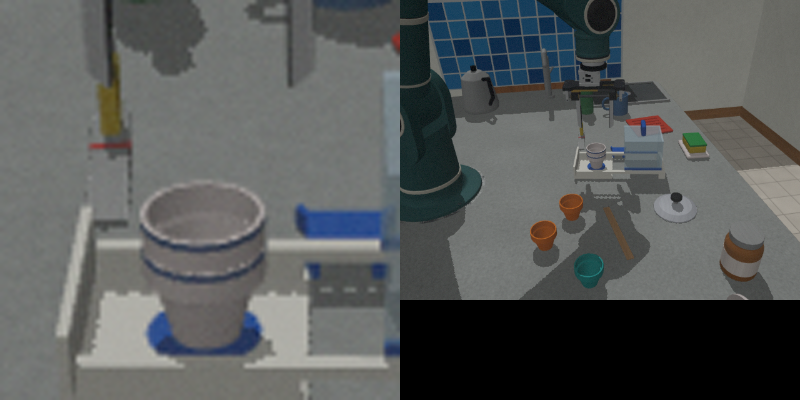

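Both cups are nested upright on the disc: rim at side-view (313.4,237), against an expected (312.8,236.2). Now I'll go to the fin to shut the hood.

carry_out --steps '[0,0,0,-0.11,0,0,0,0.05,-0.11,0,0,-0.004,0.15,-0.11,0,0,-0.004,0.25,-0.11,0,0,-0.004,0.3,-0.11,0,0,-0.004,0.3,-0.11,0,0,-0.004,0.3,-0.11,0,0,-0.004,0.3,-0.08,0,0,-0.004,0.3,-0.03,0,0,-0.004,0.3,0.013,0]'

```text
time: 21.95
ee_pos: [648.3, 0.1, 138.4]
eef_rot: [[0.195, 0.981, -0.0], [0.981, -0.195, -0.0], [-0.0, -0.0, -1.0]]
force: [-0.1, -0.1, -1.4]
gripper_width: 94.3
grasp_force: 0.0
```

carry_out --steps '[0.5,0,0,0,0,0.8,0,0,0,0,1,0,0,0,0,1,0,0,0,0,1,0,0,0,0,1,0,0,0,0,1,0,0,0,0,1,0,0,0,0,1,0,0,0,0,1,0,0,0,0]' --squeeze 20

```text
time: 22.95
ee_pos: [649.4, 0.0, 139.4]
eef_rot: [[0.195, 0.981, -0.0], [0.981, -0.195, 0.0], [0.0, -0.0, -1.0]]
force: [-0.3, -0.5, -0.1]
gripper_width: 17.6
grasp_force: 0.0
```

carry_out --steps '[1,0,0,0,0,1,0,0,0,0,1,0,0,0,0,1,0,0,0,0,1,0,0,0,0,1,0,0,0,0,1,0,0,0,0,1,0,0,0,0,1,0,0,0,0,1,0,0,0,0]'

```text
time: 23.95
ee_pos: [648.4, 0.2, 139.4]
eef_rot: [[0.195, 0.981, -0.002], [0.981, -0.195, -0.0], [-0.0, -0.002, -1.0]]
force: [-8.8, -0.4, 5.3]
gripper_width: 13.9
grasp_force: 20.0
```

carry_out --steps '[1,0,-0.02,0,0,1,0,-0.06,0,0,1,0,-0.1,0,0,1,0,-0.14,0,0,1,0,-0.18,0,0,1,0,-0.22,0,0,1,0,-0.25,0,0,1,0,-0.27,0,0,1,0,-0.28,0,0,1,0,-0.284,0,0]'

```text
time: 24.95
ee_pos: [509.9, 27.6, 139.4]
eef_rot: [[0.195, 0.981, -0.0], [0.981, -0.195, -0.0], [-0.0, -0.0, -1.0]]
force: [2.1, -0.1, -7.1]
gripper_width: 13.7
grasp_force: 20.0
```

carry_out --steps '[1,0,-0.004,0,0,1,0,-0.008,0,0,1,0,-0.011,0,0,1,0,-0.014,0,0,1,0,-0.017,0,0,1,0,-0.019,0,0,1,0,-0.02,0,0,1,0,-0.02,0,0,1,0,-0.02,0,0,1,0,-0.02,0,0]'

```text
time: 25.95
ee_pos: [501.1, 29.4, 139.4]
eef_rot: [[0.195, 0.981, 0.002], [0.981, -0.195, 0.0], [0.0, 0.001, -1.0]]
force: [10.6, -2.5, -14.1]
gripper_width: 13.8
grasp_force: 20.0
```

carry_out --steps '[0.5,0,0,0,0,0,0,0,0,0,0,0,0,0,0,0,0,0,0,0,0,0,0,-0.02,0,0,0,0,-0.08,0,0,0,0,-0.16,0,0,0,0,-0.24,0,0,-0.1,0,-0.24,0,0,-0.2,0,-0.24,0]'

```text
time: 26.95
ee_pos: [481.0, -68.7, 261.4]
eef_rot: [[0.192, 0.981, 0.003], [0.981, -0.192, -0.001], [-0.0, 0.003, -1.0]]
force: [0.7, 0.1, -0.1]
gripper_width: 90.5
grasp_force: 0.0
```

carry_out --steps '[0,-0.1,0,0,0,0,-0.2,0,0,0,0,-0.3,0,0,0,0,-0.3,0,0,0,0,-0.3,0,0,0,0,-0.3,0,0,0,0,-0.3,0,0,0,0,-0.3,0,0,0,0,-0.3,0,0,0,0,-0.3,0,0,0]'

```text
time: 27.95
ee_pos: [451.7, -215.2, 259.5]
eef_rot: [[0.195, 0.981, -0.0], [0.981, -0.195, 0.0], [0.0, -0.0, -1.0]]
force: [0.0, 0.6, -0.5]
gripper_width: 94.4
grasp_force: 0.0
```

```bash
python3 - <<'E'
from meas import *
t=r.get_image("top");s=r.get_image("side")
cv2.imwrite("pics/t6.png",t[:,:,::-1]);cv2.imwrite("pics/s6.png",s[:,:,::-1])
cv2.imwrite("pics/t6c.png",cv2.resize(t[180:290,170:330,::-1],None,fx=5,fy=5,interpolation=cv2.INTER_CUBIC))
print(blade(t))
for b in blobs("top",t,(105,150,60),(125,255,255),15,(220,150,340,300))[0]: print(b,plane("top",b[0],166))
for b in blobs("side",s,(20,130,80),(35,255,255),6,(250,150,350,260))[0]: print("side y",b)
for b in blobs("side",s,(0,100,60),(8,255,255),3,(250,150,340,260))[0]: print("side red",b)
E
```

```text
([(array([193.82, 259.64]), array([188, 257,  13,   6,  56], dtype=int32))], [(array([207.4, 263.3]), array([207, 260,   2,   7,  10], dtype=int32))], [(array([207.6, 260.2]), array([207, 259,   2,   4,   5], dtype=int32))])
(array([262.58, 216.83]), array([249, 206,  25,  21, 281], dtype=int32)) [563.58774747  86.23280001 166.        ]
(array([286.91, 244.47]), array([277, 241,  21,   8, 115], dtype=int32)) [500.42601792  30.5648426  166.        ]
side y (array([289.5, 198. ]), array([288, 197,   4,   3,  12], dtype=int32))
```

View pics/t6c.png

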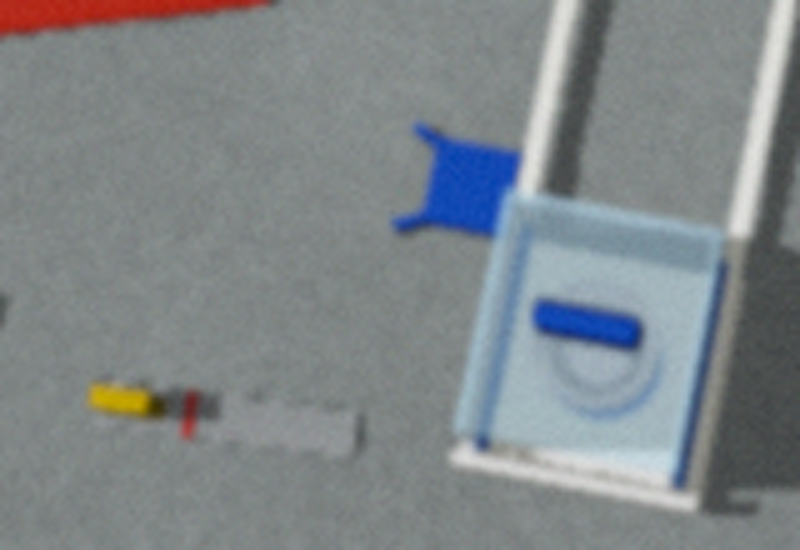

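The hood is shut over the stack. The blade is unmoved: tab at crop (122,398), red line at (190,415), tip edge at (358,433). The slot mouth edge runs near crop (432,150)–(428,222). Next I'll compute the blade pose and the slot mouth.

```bash
python3 - <<'E'
from h import *
c=lambda u,v:(u/5+170-.4,v/5+180-.4)
P=lambda u,v,z:plane("top",c(u,v),z)
L=P(190,415,5);T=P(359,433,5);d=T-L;print("line",L,"tip",T,"len",np.linalg.norm(d),"yaw",np.degrees(np.arctan2(d[1],d[0])))
d/=np.linalg.norm(d);print("tab from line",L-27*d,"from tip",T-113*d)
Y=plane("top",(193.82,259.64),45);print("yellow z45",Y, "tab edges",P(92,395,47),P(152,402,47))
print("tip corners",P(359,410,5),P(359,456,5))
seat=np.array([501.5,30.9,0]);m=seat+74*EX+106*EY;print("mouth from seat",m)
print("mouth roof edge",P(437,148,17),P(427,218,17),"flare ends",P(417,128,10),P(396,228,10),"roof other end",P(521,150,17),P(498,235,17))
print("side proj tab top",proj("side",(Y[0],Y[1],45)))
to(Y[0],Y[1],150)
E
```

```text
line [474.40149458 241.98691769   5.        ] tip [465.22382708 155.63684274   5.        ] len 86.8364268262066 yaw -96.06687245399868
tab from line [477.25510143 268.83569658   5.        ] from tip [477.16670019 268.0039544    5.        ]
yellow z45 [478.00786844 267.80466439  45.        ] tab edges [480.38608393 281.78190042  47.        ] [476.92242685 252.04113637  47.        ]
tip corners [476.99745207 155.86502366   5.        ] [453.47707614 155.40918266   5.        ]
mouth from seat [594.764 120.456   0.   ]
mouth roof edge [610.69653722 116.76125982  17.        ] [574.32305302 121.30206977  17.        ] flare ends [622.56875594 128.06270422  10.        ] [570.3023303  137.97183816  10.        ] roof other end [609.68945291  73.70784756  17.        ] [565.55400569  84.94155777  17.        ]
side proj tab top [289.18297665 199.61168736]
t 28.1 at [ 451.6 -215.4  259.5] shift [ 0.9582 -0.1365  0.219 ] turn 0.0001 w 93.8
```

```bash
python3 - <<'E'
from h import *
to(477.6,268.3,210,-6.2)
E
```

```text
t 28.1 at [ 451.6 -215.4  259.5] shift [ 0.959  -0.1375  0.099 ] turn -0.056 w 93.8
```

carry_out --steps '[0,0.959,-0.1375,0.099,-0.056,0,0.959,-0.1375,0.099,-0.056,0,0.959,-0.1375,0.099,-0.056,0,0.959,-0.1375,0.099,-0.056,0,0.959,-0.1375,0.099,-0.056,0,0.959,-0.1375,0.099,-0.056,0,0.959,-0.1375,0.099,-0.056,0,0.959,-0.1375,0.099,-0.056,0,0.959,-0.1375,0.099,-0.056,0,0.959,-0.1375,0.099,-0.056]'

```text
time: 29.05
ee_pos: [477.1, 271.2, 209.7]
eef_rot: [[0.107, 0.994, -0.0], [0.994, -0.107, 0.001], [0.001, -0.0, -1.0]]
force: [-0.4, -1.4, 0.3]
gripper_width: 93.8
grasp_force: 0.0
```

```bash
python3 - <<'E'
from meas import *
to(477.6,268.3,18,-6.2)
t=r.get_image("top");s=r.get_image("side");print(blade(t))
for b in blobs("side",s,(20,130,80),(35,255,255),6,(250,150,350,260))[0]: print("side y",b)
E
```

```text
t 29.1 at [477.1 271.2 209.7] shift [-0.006   0.0018  0.3833] turn 0.0008 w 93.8
([(array([197.33, 259.4 ]), array([195, 258,   5,   4,  15], dtype=int32))], [(array([207.44, 263.11]), array([207, 261,   2,   6,   9], dtype=int32))], [(array([208., 260.]), array([207, 260,   3,   1,   3], dtype=int32))])
side y (array([289.5, 198. ]), array([288, 197,   4,   3,  12], dtype=int32))
```

carry_out --steps '[0,-0.004,0.001,0.08,0,0,-0.004,0.001,0.16,0,0,-0.004,0.001,0.24,0,0,-0.004,0.001,0.3,0,0,-0.004,0.001,0.34,0,0,-0.004,0.001,0.365,0,0.3,-0.004,0.001,0.378,0,0.6,-0.004,0.001,0.383,0,0.75,-0.004,0.001,0.383,0,0.75,-0.004,0.001,0.383,0]' --squeeze 25

```text
time: 30.15
ee_pos: [478.4, 266.3, 19.3]
eef_rot: [[0.108, 0.994, 0.001], [0.994, -0.108, 0.0], [0.001, 0.001, -1.0]]
force: [1.0, 0.5, -0.1]
gripper_width: 65.6
grasp_force: 0.0
```

carry_out --steps '[1,0,0,0,0,1,0,0,0,0,1,0,0,0,0,1,0,0,0,0,1,0,0,0,0,1,0,0,0,0,1,0,0,0,0,1,0,0,0,0,1,0,0,0,0,1,0,0,0,0]'

```text
time: 31.15
ee_pos: [477.9, 266.1, 18.4]
eef_rot: [[0.108, 0.994, -0.0], [0.994, -0.108, 0.0], [-0.0, -0.0, -1.0]]
force: [0.3, 0.4, 0.2]
gripper_width: 11.8
grasp_force: 25.0
```

```bash
python3 - <<'E'
from meas import *
to(477.6,268.3,18,-6.2)
t=r.get_image("top");s=r.get_image("side");print(blade(t))
print(r.observe()["grasp_force"],r.observe()["force"])
E
```

```text
t 31.1 at [477.9 266.1  18.4] shift [ 0.0042 -0.0011  0.0009] turn -0.0001 w 11.8
([], [], [])
24.966793656349182 [ 0.28499539 -0.01820626 -0.67830436]
```

```bash
python3 - <<'E'
from meas import *
to(621.7,257.6,43)
E
```

```text
t 31.2 at [477.9 266.1  18.4] shift [ 0.0142  0.2877 -0.0492] turn 0.0559 w 11.7
```

carry_out --steps '[1,0,0,-0.02,0,1,0,0,-0.049,0,1,0,0.04,-0.049,0.01,1,0.005,0.1,-0.049,0.03,1,0.01,0.16,-0.049,0.056,1,0.014,0.22,-0.049,0.056,1,0.014,0.26,-0.049,0.056,1,0.014,0.288,-0.049,0.056,1,0.014,0.288,-0.049,0.056,1,0.014,0.288,-0.049,0.056]'

```text
time: 32.25
ee_pos: [621.5, 257.8, 43.8]
eef_rot: [[0.195, 0.981, 0.0], [0.981, -0.195, 0.001], [0.001, -0.0, -1.0]]
force: [-0.0, 0.4, -0.9]
gripper_width: 11.8
grasp_force: 25.0
```

```bash
python3 - <<'E'
from meas import *
to(621.7,257.6,21)
t=r.get_image("top");s=r.get_image("side")
cv2.imwrite("pics/t7.png",t[:,:,::-1])
cv2.imwrite("pics/v7.png",np.hstack([cv2.resize(t[150:250,170:310,::-1],None,fx=4,fy=4,interpolation=cv2.INTER_CUBIC),cv2.resize(s[170:270,290:350,::-1],None,fx=4,fy=4,interpolation=cv2.INTER_CUBIC)]))
for b in blobs("top",t,(0,110,60),(8,255,255),3,(200,190,300,240))[0]: print("red",b)
E
```

```text
t 32.2 at [621.5 257.8  43.8] shift [-0.0003  0.0005  0.0455] turn -0.0 w 11.8
```

View pics/v7.png

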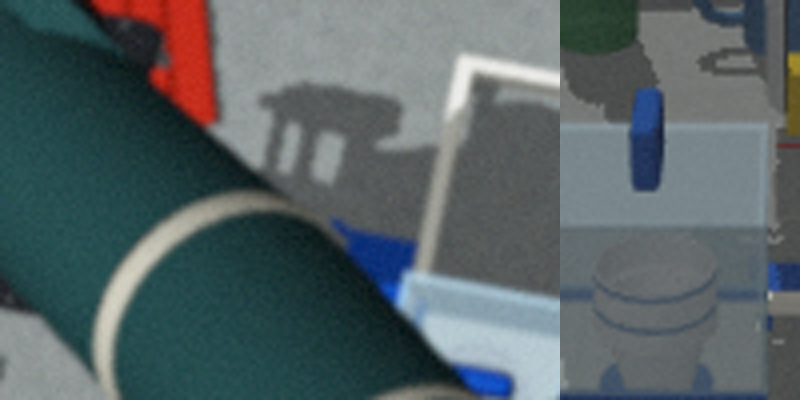

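The arm covers the blade in the top view. The side view shows the tab and red line at about (347.5,206), so I'll check the grip offset numerically there.

```bash
python3 - <<'E'
from meas import *
s=r.get_image("side");p=r.observe()["ee_pos"]
for lo,hi in(((0,90,60),(9,255,255)),((172,90,60),(180,255,255)),((18,120,70),(35,255,255)),((105,150,40),(125,255,255))):
    for b in blobs("side",s,lo,hi,3,(325,160,400,260))[0]: print(lo[0],b)
for k in(0,2.2,4): 
    o=p+k*EY; l=o-27*EY; print(k,"line top",proj("side",[l[0],l[1],p[2]-18.4+5]),"L/R",proj("side",[*(l+12*EX)[:2],p[2]-13.4])[0].round(1),proj("side",[*(l-12*EX)[:2],p[2]-13.4])[0].round(1),"tip",proj("side",[*(o-113*EY)[:2],p[2]-13.4]))
m=559.4*EX+233*EY; print("mouth",m,proj("side",[*m[:2],17]),proj("side",[*(m-22*EY)[:2],17]))
E
```

```text
0 (array([384.05, 201.22]), array([361, 186,  39,  33, 906], dtype=int32))
0 (array([348., 206.]), array([347, 206,   3,   1,   3], dtype=int32))
18 (array([348.64, 192.61]), array([347, 183,   5,  21,  89], dtype=int32))
105 (array([350.26, 238.41]), array([342, 235,  20,   7, 100], dtype=int32))
105 (array([357.2, 249.8]), array([356, 249,   3,   3,   5], dtype=int32))
0 line top [348.27052046 206.87083242] L/R 353.3 343.3 tip [348.34770099 224.51899325]
2.2 line top [348.26866181 206.44583237] L/R 353.3 343.3 tip [348.34560998 224.04086006]
4 line top [348.26714514 206.09902837] L/R 353.3 343.3 tip [348.34390396 223.65076183]
mouth [594.2064 119.49     0.    ] [348.58869407 235.78151977] [348.61413551 240.89715782]
```

carry_out --steps '[1,0,0.001,0.02,0,1,0,0.001,0.04,0,1,0,0.001,0.046,0,1,0,0.001,0.046,0,1,-0.02,0.001,0.046,0,1,-0.035,0.001,0.046,0,1,-0.05,0.001,0.046,0,1,-0.065,0.001,0.046,0,1,-0.08,0.001,0.046,0,1,-0.09,0.001,0.046,0]'

```text
time: 33.4
ee_pos: [613.6, 212.2, 20.0]
eef_rot: [[0.196, 0.981, 0.0], [0.981, -0.196, -0.0], [-0.0, 0.0, -1.0]]
force: [0.1, -0.3, -1.3]
gripper_width: 12.0
grasp_force: 25.0
```

carry_out --steps '[1,-0.015,0,0,0,1,-0.03,0,0,0,1,-0.045,0,0,0,1,-0.06,0,0,0,1,-0.075,0,0,0,1,-0.09,0,0,0,1,-0.105,0,0,0,1,-0.115,0,0,0,1,-0.12,0,0,0,1,-0.12,0,0,0]'

```text
time: 34.4
ee_pos: [601.9, 154.1, 20.0]
eef_rot: [[0.195, 0.981, 0.0], [0.981, -0.195, -0.0], [-0.0, 0.0, -1.0]]
force: [-0.5, -0.3, -0.8]
gripper_width: 11.9
grasp_force: 25.0
```

```bash
python3 - <<'E'
from meas import *
m=560.2*EX+233*EY+27*EY-2.2*EY
to(m[0],m[1],19); print(m, r.observe()["force"])
E
```

```text
t 34.4 at [601.9 154.1  20. ] shift [-0.0213  0.      0.002 ] turn -0.0002 w 11.9
[599.8272 143.6628   0.    ] [-0.50769279 -0.26676917 -0.84660871]
```

carry_out --steps '[1,-0.007,0,0,0,1,-0.014,0,0,0,1,-0.018,0,0,0,1,-0.021,0,0,0,1,-0.021,0,0.002,0,1,-0.021,0,0.003,0,1,-0.021,0,0.003,0,1,-0.021,0,0.003,0,1,-0.021,0,0.003,0,1,-0.021,0,0.003,0]'

```text
time: 35.4
ee_pos: [599.8, 144.2, 18.5]
eef_rot: [[0.195, 0.981, -0.0], [0.981, -0.195, 0.0], [0.0, -0.0, -1.0]]
force: [-0.3, 0.8, -0.9]
gripper_width: 11.6
grasp_force: 25.0
```

carry_out --steps '[0.8,0,0,0,0,0.7,0,0,0,0,0.6,0,0,0,0,0.6,0,0,0,0,0.6,0,0,-0.02,0,0.6,0,0,-0.06,0,0.6,0,0,-0.12,0,0.6,0,0,-0.2,0,0.5,0,0,-0.3,0,0.3,0,0,-0.4,0]'

```text
time: 36.4
ee_pos: [599.3, 144.3, 221.0]
eef_rot: [[0.195, 0.981, -0.0], [0.981, -0.195, 0.0], [0.0, -0.0, -1.0]]
force: [1.5, -0.7, -0.0]
gripper_width: 49.9
grasp_force: 0.0
```

carry_out --steps '[0,-0.1,0,0,0,0,-0.2,0,0,0,0,-0.3,0,0,0,0,-0.4,0,0,0,0,-0.5,0,0,0,0,-0.6,0,0,0,0,-0.65,0,0,0,0,-0.65,0,0,0,0,-0.65,0,0,0,0,-0.65,0,0,0]'

```text
time: 37.4
ee_pos: [536.8, -173.2, 218.9]
eef_rot: [[0.193, 0.981, 0.0], [0.981, -0.193, 0.0], [0.0, 0.0, -1.0]]
force: [0.4, 0.3, 0.1]
gripper_width: 93.8
grasp_force: 0.0
```

```bash
python3 - <<'E'
from meas import *
t=r.get_image("top");s=r.get_image("side");cv2.imwrite("pics/t8.png",t[:,:,::-1]);cv2.imwrite("pics/s8.png",s[:,:,::-1])
B=(215,190,300,240)
for nm,lo,hi in(("yel",(18,120,70),(35,255,255)),("red",(0,90,50),(9,255,255)),("red2",(168,80,40),(180,255,255)),("blue",(105,140,50),(125,255,255))):
    for b in blobs("top",t,lo,hi,3,B)[0]:
        for z in(5,17,47): p=plane("top",b[0],z); print(nm,b[0],b[1],z,"EX,EY",(p@EX).round(1),(p@EY).round(1))
o=r.observe();print(o["time"],o["ee_pos"],o["force"])
E
```

```text
yel [244.24 211.73] [238 208  13   8  74] 5 EX,EY 565.4 266.4
yel [244.24 211.73] [238 208  13   8  74] 17 EX,EY 563.5 264.3
yel [244.24 211.73] [238 208  13   8  74] 47 EX,EY 558.6 258.9
blue [262.55 216.83] [249 205  25  22 288] 5 EX,EY 561.6 217.2
blue [262.55 216.83] [249 205  25  22 288] 17 EX,EY 559.7 215.5
blue [262.55 216.83] [249 205  25  22 288] 47 EX,EY 554.9 211.3
37.5 [ 536.73030297 -173.26412821  218.70023587] [-0.57899048 -0.0365753  -0.47695891]
```

```bash
python3 - <<'E'
from meas import *
t=cv2.imread("pics/t8.png")[:,:,::-1];s=cv2.imread("pics/s8.png")[:,:,::-1]
def prof(im,n,ex,z,rng):
    for ey in rng:
        u=proj(n,[*(ex*EX+ey*EY)[:2],z]).astype(np.float32); print(ey,u.round(1),cv2.getRectSubPix(np.ascontiguousarray(im),(1,1),tuple(map(float,u)))[0,0],end=" | ")
    print()
for ex in(552,560,568): print("EX",ex); prof(t,"top",ex,5,range(222,250,2))
s0=cv2.cvtColor(s,cv2.COLOR_RGB2HSV)
for b in blobs("side",s,(0,90,50),(9,255,255),2,(325,190,357,260))[0]+blobs("side",s,(18,120,70),(35,255,255),3,(325,160,400,260))[0]: print("side",b)
print(proj("side",[*(560*EX+260*EY)[:2],26]),proj("side",[*(560*EX+233*EY)[:2],5]))
E
```

```text
EX 552
222 [259.9 220. ] [ 21  77 184] | 224 [259.2 219.8] [ 17  77 183] | 226 [258.4 219.7] [ 20  78 185] | 228 [257.7 219.5] [ 21  77 186] | 230 [256.9 219.4] [ 22  74 183] | 232 [256.2 219.2] [ 34  74 179] | 234 [255.4 219.1] [ 64  82 167] | 236 [254.6 218.9] [ 97  97 150] | 238 [253.9 218.8] [126 116 135] | 240 [253.1 218.6] [141 137 140] | 242 [252.4 218.5] [138 140 140] | 244 [251.6 218.3] [135 139 138] | 246 [250.8 218.2] [133 137 137] | 248 [250.1 218. ] [132 136 133] | 
EX 560
222 [260.6 217. ] [ 20  77 187] | 224 [259.8 216.8] [ 16  77 187] | 226 [259.1 216.7] [ 13  72 178] | 228 [258.3 216.5] [ 19  72 173] | 230 [257.6 216.4] [ 20  65 158] | 232 [256.8 216.2] [ 22  54 138] | 234 [256.  216.1] [ 38  52 118] | 236 [255.3 215.9] [ 64  64 102] | 238 [254.5 215.8] [80 77 94] | 240 [253.8 215.6] [87 86 91] | 242 [253.  215.5] [86 90 89] | 244 [252.3 215.3] [83 81 78] | 246 [251.5 215.2] [79 75 62] | 248 [250.7 215. ] [74 69 39] | 
EX 568
222 [261.2 214. ] [ 24  77 185] | 224 [260.5 213.8] [ 20  75 183] | 226 [259.7 213.7] [ 16  71 176] | 228 [259.  213.5] [ 20  66 164] | 230 [258.2 213.4] [ 14  54 140] | 232 [257.5 213.2] [ 24  51 123] | 234 [256.7 213.1] [ 39  53 106] | 236 [255.9 212.9] [55 57 88] | 238 [255.2 212.8] [72 74 86] | 240 [254.4 212.6] [81 82 86] | 242 [253.7 212.5] [84 84 86] | 244 [252.9 212.3] [82 83 84] | 246 [252.2 212.2] [80 82 77] | 248 [251.4 212.1] [77 75 63] | 
side (array([349.3 , 224.07]), array([347, 215,   5,  20,  87], dtype=int32))
[348.84352857 226.28103698] [348.82955691 240.38313652]
```

The red line's visible sliver past the roof edge is about 1.1 mm. With the roof hiding 1.7 mm, that puts the line within about 1 mm of the mouth. A last check of the hood and bystanders, then I'll hand in.

```bash
python3 - <<'E'
from meas import *
s=r.get_image("side");a=cv2.imread("pics/side0.png")[:,:,::-1]
for nm,lo,hi,B in(("fin",(105,150,60),(125,255,255),(280,180,340,225)),("stick",(8,60,90),(20,200,255),(320,325,375,420)),("knob",(0,0,0),(180,255,40),(420,300,465,330))):
    for im in(a,s): print(nm,[(b[0],b[1][4]) for b in blobs("side",im,lo,hi,15,B)[0]])
s6=cv2.imread("pics/s6.png")[:,:,::-1];print("fin s6",[b[0] for b in blobs("side",s6,(105,150,60),(125,255,255),15,(280,180,340,225))[0]])
print(r.close_job())
E
```

```text
fin [(array([320.33, 203.4 ]), np.int32(129))]
fin [(array([309.73, 204.46]), np.int32(67))]
stick [(array([349.55, 373.44]), np.int32(983))]
stick [(array([349.39, 373.05]), np.int32(976))]
knob [(array([441.52, 318.82]), np.int32(44))]
knob [(array([442.41, 319.53]), np.int32(34))]
fin s6 [array([311.08, 202.93])]
the job is handed in; nothing more can be done
None
```

I handed the job in at about 37 s. The two white cups are nested on the disc, the hood is shut, and the blade lies in the slot with its red line within about 1 mm of the mouth. The stick and lid have not moved; the hand-in call gave no verdict, so this rests on my own camera checks.

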